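# Sweep the loose jar caps into the catch tray

### The job

Clear the lab bench for washing-up: with closed fingers, gently sweep the three loose red screw caps along the bench, through the open side of the blue three-sided catch tray, until all three lie flat and completely inside it. Do not pinch, press down on or lift the caps, and leave the amber jars, the beaker and the dishes where they stand.

Things in the scene. Friction and masses are not known exactly. Their poses are not given: they have to be found in the camera images.
- tray: blue three-sided catch tray fixed to the bench, no raised floor (the bench, marked pale blue, runs level through). Inside 170 mm wide (its x), 130 mm deep (its y); walls 6 mm thick, 30 mm high at +x, -x and +y; the -y side is the open mouth. Origin: centre of the inside area, on the bench; the mouth line is 65 mm from it towards -y. Its place and yaw differ each time
- cap1: loose red screw cap 1 of 3: flat round disc lying flat on the bench, 41 mm in diameter, 16 mm high, about 20 g, slides easily and does not roll; origin at the centre of its underside
- cap2: loose red screw cap 2 of 3: flat round disc lying flat on the bench, 41 mm in diameter, 16 mm high, about 20 g, slides easily and does not roll; origin at the centre of its underside
- cap3: loose red screw cap 3 of 3: flat round disc lying flat on the bench, 41 mm in diameter, 16 mm high, about 20 g, slides easily and does not roll; origin at the centre of its underside
- jar1: small amber sample jar 1 of 2 with a white lid, standing among the caps: 36 mm in diameter, 48 mm high, loose, not to be moved; origin at the centre of its underside
- jar2: small amber sample jar 2 of 2 with a white lid, standing among the caps: 36 mm in diameter, 48 mm high, loose, not to be moved; origin at the centre of its underside
- beaker: glass beaker, 70 mm in diameter, 90 mm high, standing loose at the right of the work, not to be moved; origin at the centre of its underside
- dishes: stack of three flat dishes in one piece, clear plastic, 90 mm in diameter, 45 mm high, loose to the left of the tray, not to be moved; origin at the centre of its underside

How it is judged:
By the outcome, as a careful person would: the job done as asked, in the order asked, and still so for the second after the job is handed in, with the robot touching nothing.
It also fails if it takes over 72 s, if anything falls off the work surface, if the arm or the gripper's body presses on something with over 40 N, if the wrist force passes 120 N, or if a joint passes its speed limit or range.

### The arm

A 7-joint arm with a two-finger parallel gripper is mounted at the origin on the work surface. World frame = base frame: x ahead of the robot, y to its left, z up, the work surface at z = 0. Lengths are in m, angles in rad, forces in N, time in s.
With the tool pointing down it reaches from about 0.4 to 0.925 m from the base axis. Payload 5.6 kg.
Tool frame: the origin (TCP) lies at the very end of the fingers, on their centre line; the grasp point (between the pads) lies 19 mm behind it; z points along the fingers, x is the direction in which the jaws open and shut, and the axes are right-handed (so a half turn about z gives the same grasp; the last joint's range is limited). The gripper opens to 85 mm and grips with 20 to 120 N. Pads are 22 mm wide; open, the fingers measure 114 mm over their backs; the gripper's body (76 mm by 85 mm) begins 54 mm behind the grasp point. The pads swing forward as they close: fully open they stand 13 mm farther back than shut.
Start: joints at [-1.274, 0.468, -0.012, 1.603, 0.006, 1.071, -0.056], TCP at [0.217, 0.613, 0.231] pointing down, gripper open.
Joint ranges: [-2.53, 2.53], [-0.31, 2.02], [-1.57, 1.55], [0.28, 2.44], [-1.29, 4.43], [0.15, 1.84], [-2.92, 2.92]. Speed limits (rad/s): [2.57, 2.57, 3.14, 3.14, 3.14, 3.14, 3.14].

### API

Orientations are given as a 3x3 rotation matrix whose columns are the frame's x, y, z axes.
In Python, from rig import manip gives the robot as it stands.
- The arm moves only by the tool play_rows, never from a script. Its argument "motion" is a list of rows, each a list of 4 numbers: the shift along the tool's x, y, z in cm, then the turn about the tool's z in rad. A call has 1 to 8 rows; each row shifts and turns the commanded pose from where the row before left it, along the tool's axes as they then stand; what a row does not reach is not made up. A row lasts 1/8 s, in which the tool goes at most 62.5 mm and 10.7 degrees, less where a joint would pass 70% of its speed; a pose out of reach is approached as far as the arm can. A call with a gripper value outside its range is refused whole. "fingers" is the opening, from 0 (shut) to 1 (fully open), set as the call begins (left out, the last holds). The fingers move at their own pace and stop on an object; "grip_force" is the grip in N (left out, the last holds). Time passes only in rows, so rows that do not move let the fingers close. It gives the time, the measured TCP pose, the force and the opening at its end, in the units of the state.
- manip.observe(): the state, without advancing time (a new reading comes with each control period).
- manip.read_camera(name): name is "side" or "top" or "wrist"; returns the picture (400x640x3 uint8, red, green, blue); there is no depth.
- manip.calibration(name): a dict with "camera_matrix" (3x3 intrinsics, pixels), "camera_from_world" (4x4, takes a point from world to camera coordinates); the wrist camera has in their place "mount" (4x4, takes a point from camera to tool coordinates, whose origin is the TCP and whose axes are the tool frame's). Camera axes: x right, y down, z forward; pixel columns grow to the right and rows downward; lengths in m; the calibration is good to about 2 mm. A picture is of the moment at which its call begins: read the wrist's pose just before it. calibration takes no time and is no camera call.
- manip.hand_in(): hands the job in, once; it reports no verdict.
Trained networks look in the newest picture that a camera, given by its name, has taken for a name from the list of things; names that differ only in an ending like _2 or _b are one class to them, and where a whole thing is asked for, a point or a joint stands for the part that bears it (a point fixed in the world has none). Each returns a list of dicts, best first, with "confidence" (0 to 1); they miss things now and then, are a little off and sometimes report something else, mostly with a low value. They report only what shows in the picture. A call takes as long as a camera call.
- manip.masks_of(camera, label): "region" (400x640 bool, what is visible of it) and "at" ([column, row] in pixels, amid what is visible of it).
The state is a dict: "time_s": time; "joint_pos": joint angles; "qd": joint speeds; "joint_efforts": joint torques, N m; "position": TCP position; "orientation": TCP orientation; "wrist_force": force on the tool from outside, world axes, zero at the start; "wrist_torque": the same for the moment, N m; "width": opening from 0.0 (shut) to 1.0 (fully open).
Only numpy, scipy, OpenCV 4.12 (cv2) and the standard library are available. Lean on these libraries where they do the work, as an engineer would, in place of code of your own. Each camera call takes 0.05 s, during which the arm holds its last target. There are 200 camera calls.

## Working session

There is one attempt and no reset: what is moved stays moved. The work goes in short steps, Python scripts to look and compute and a tool call to move; the robot and the scene stay as the last step left them, time stands still between calls to the robot, and variables do not carry over. Pictures are saved under pics/ and viewed, about 8 in all and at most 12, crops included, and the job is handed in when it is done.

Besides the shell and the picture viewer there is one more tool, called after "Call:" by a JSON object that holds its "name" and its "arguments". play_rows: Moves the arm, as the interface text tells. Its arguments: {"type":"object","properties":{"motion":{"type":"array","items":{"type":"array","items":{"type":"number"}}},"fingers":{"type":"number"},"grip_force":{"type":"number"}},"required":["motion"]}

```bash
mkdir -p pics; cat > h.py <<'E'
import numpy as np, cv2
from rig import manip
def ray(cam,px):
    c=manip.calibration(cam);K=np.array(c["camera_matrix"]);T=np.array(c["camera_from_world"])
    R,t=T[:3,:3],T[:3,3]
    d=R.T@np.linalg.inv(K)@np.array([px[0],px[1],1.]);o=-R.T@t
    return o,d
def at_z(cam,px,z):
    o,d=ray(cam,px);return (o+d*(z-o[2])/d[2])[:2]
def proj(cam,p):
    c=manip.calibration(cam);K=np.array(c["camera_matrix"]);T=np.array(c["camera_from_world"])
    q=K@(T[:3,:3]@np.array(p,float)+T[:3,3]);return q[:2]/q[2]
def tri(p1,p2):
    (o1,d1),(o2,d2)=ray("top",p1),ray("side",p2)
    A=np.stack([d1,-d2],1);s=np.linalg.lstsq(A,o2-o1,rcond=None)[0]
    a,b=o1+s[0]*d1,o2+s[1]*d2;return (a+b)/2,np.linalg.norm(a-b)
E
python3 - <<'E'
from h import *
s=manip.observe();print(s["time_s"],s["position"],np.round(s["orientation"],3).tolist())
for c in("top","side"):
    im=manip.read_camera(c);cv2.imwrite(f"pics/{c}0.png",im[:,:,::-1])
    o,_=ray(c,(320,200));print(c,o)
    for l in("tray","cap1","jar1","beaker","dishes"):
        for m in manip.masks_of(c,l):
            r=m["region"];ys,xs=np.nonzero(r)
            print(c,l,round(m["confidence"],2),np.round(m["at"],1),r.sum(),(xs.min(),ys.min(),xs.max(),ys.max()))
E
```

```text
0.0 [0.21651328 0.61227967 0.23032706] [[0.333, 0.943, -0.0], [0.943, -0.333, -0.002], [-0.002, 0.0, -1.0]]
top [0.45118135 0.00521012 1.08303074]
top tray 0.97 [257.4 197.3] 3793 (np.int64(231), np.int64(161), np.int64(287), np.int64(235))
top tray 0.34 [369.5 187.3] 147 (np.int64(359), np.int64(181), np.int64(372), np.int64(193))
top cap1 0.63 [369. 249.] 169 (np.int64(360), np.int64(242), np.int64(374), np.int64(255))
top cap1 0.56 [413.5 219.1] 228 (np.int64(406), np.int64(214), np.int64(422), np.int64(230))
top cap1 0.54 [373.1 134. ] 203 (np.int64(363), np.int64(129), np.int64(378), np.int64(144))
top jar1 0.62 [369.1 189. ] 141 (np.int64(360), np.int64(181), np.int64(372), np.int64(194))
top jar1 0.56 [413.7 159. ] 175 (np.int64(405), np.int64(151), np.int64(420), np.int64(165))
top beaker 0.64 [500.8 200.7] 839 (np.int64(480), np.int64(185), np.int64(517), np.int64(212))
top beaker 0.49 [372.3 135. ] 209 (np.int64(363), np.int64(128), np.int64(378), np.int64(144))
top dishes 0.65 [169.2 242.8] 1079 (np.int64(151), np.int64(228), np.int64(191), np.int64(261))
side [ 0.30401364
[... 272 characters left out ...]
(257), np.int64(327), np.int64(271))
side cap1 0.51 [390.6 224.4] 159 (np.int64(382), np.int64(216), np.int64(396), np.int64(229))
side jar1 0.82 [380.8 249.1] 270 (np.int64(375), np.int64(238), np.int64(389), np.int64(259))
side jar1 0.63 [339.9 222.2] 236 (np.int64(334), np.int64(212), np.int64(346), np.int64(232))
side jar1 0.39 [391.8 223.3] 163 (np.int64(382), np.int64(216), np.int64(396), np.int64(228))
side beaker 0.8 [362.7 314.4] 1342 (np.int64(349), np.int64(291), np.int64(382), np.int64(340))
side beaker 0.58 [285.2 235.8] 170 (np.int64(277), np.int64(229), np.int64(291), np.int64(242))
side dishes 0.55 [265.  136.1] 523 (np.int64(253), np.int64(128), np.int64(278), np.int64(151))
```

```bash
python3 - <<'E'
from h import *
im=cv2.imread("pics/top0.png");cr=cv2.resize(im[110:290,130:530],(800,360),interpolation=cv2.INTER_CUBIC);cv2.imwrite("pics/a.png",cr)
caps=[((369,249),(284.9,235.3)),((413.5,219.1),(319.9,266.6)),((373.1,134),(390.6,224.4))]
for t,s in caps: print("cap tri",*tri(t,s),"z=.012:",at_z("top",t,.014),at_z("side",s,.010))
for t,s in [((369.1,189),(339.9,222.2)),((413.7,159),(380.8,249.1))]: print("jar tri",*tri(t,s),at_z("top",t,.045),at_z("side",s,.024))
print("beaker",at_z("top",(500.8,200.7),.045),at_z("side",(362.7,314.4),.045))
print("dishes",at_z("top",(169.2,242.8),.03),at_z("side",(265,136.1),.025))
# tray: colour threshold
r=[m for m in manip.masks_of("top","tray") if m["confidence"]>.6]
for z in(0,.03):
    q=r[0]["region"].astype(np.uint8);box=cv2.minAreaRect(np.argwhere(q)[:,::-1].astype(np.float32));b=cv2.boxPoints(box)
    print(z,box,[np.round(at_z("top",p,z),3) for p in b])
E
```

```text
cap tri [ 0.40768346 -0.10743863  0.01324878] 0.0033367059616688714 z=.012: [ 0.40606393 -0.10711725] [ 0.40975766 -0.10428275]
cap tri [ 0.47987237 -0.22899145 -0.00180186] 0.0044890448103729556 z=.012: [ 0.4816354  -0.22597563] [ 0.47510173 -0.23928174]
cap tri [ 0.71139933 -0.12760096  0.00398102] 0.0034494595256705906 z=.012: [ 0.71069987 -0.12678889] [ 0.70651469 -0.13384895]
jar tri [ 0.56280629 -0.11043987  0.02939788] 0.002482715981492105 [ 0.55994583 -0.1084812 ] [ 0.56587021 -0.10467791]
jar tri [ 0.63978886 -0.23073053  0.02284141] 0.0006533895401201852 [ 0.63552955 -0.22571684] [ 0.63963453 -0.23179779]
beaker [ 0.52344658 -0.44401539] [ 0.52392261 -0.42718119]
dishes [0.43228042 0.4078164 ] [0.43034275 0.4199176 ]
0 ((258.6884460449219, 197.46865844726562), (72.19011688232422, 54.669952392578125), 84.95755004882812) [array([0.64 , 0.263]), array([0.65 , 0.117]), array([0.457, 0.102]), array([0.447, 0.246])]
0.03 ((258.6884460449219, 197.46865844726562), (72.19011688232422, 54.669952392578125), 84.95755004882812) [array([0.635, 0.256]), array([0.645, 0.114]), array([0.457, 0.099]), array([0.447, 0.24 ])]
```

View pics/a.png

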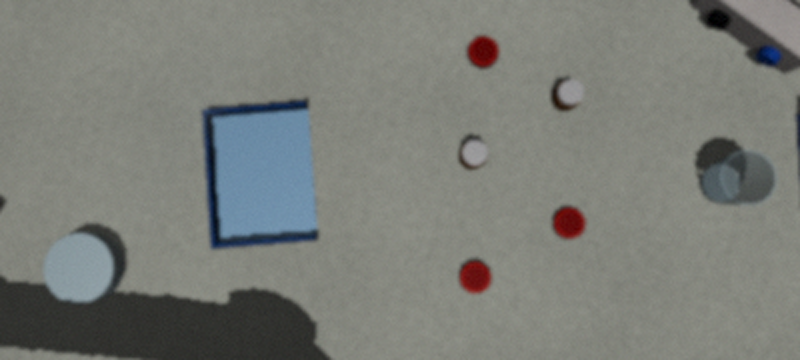

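The top view shows the tray at crop x 204–318, with its mouth facing right (-y). The caps are at (483,52), (569,222) and (476,276), and the jars at (570,93) and (474,153). The network's labels match the picture. Next I'll refine the positions by colour.

```bash
cat >> h.py <<'E'
def caps(cam,save=None):
    im=manip.read_camera(cam).astype(int)
    if save: cv2.imwrite(save,im[:,:,::-1].astype(np.uint8))
    m=((im[...,0]>60)&(im[...,0]>2.2*im[...,1])&(im[...,0]>2.2*im[...,2])).astype(np.uint8)
    n,_,st,ce=cv2.connectedComponentsWithStats(m)
    return [(np.round(at_z(cam,ce[i],.013 if cam=="top" else .011),4),int(st[i,4]),np.round(ce[i],1)) for i in range(1,n) if st[i,4]>40]
E
python3 - <<'E'
from h import *
for c in("top","side"):
    for k in caps(c):print(c,*k)
im=manip.read_camera("top").astype(int)
sub=np.zeros((400,640),bool);sub[150:245,220:300]=1
dark=((im[...,2]>1.5*im[...,0])&(im.sum(2)<300)&sub).astype(np.uint8)
pale=((im[...,2]>1.2*im[...,0])&(im.sum(2)>330)&sub).astype(np.uint8)
for nm,q in(("dark",dark),("pale",pale)):
    b=cv2.minAreaRect(np.argwhere(q)[:,::-1].astype(np.float32));print(nm,q.sum(),b)
    for z in (0,.03):
        w=[at_z("top",p,z) for p in cv2.boxPoints(b)];print(z,np.round(w,3).tolist(),np.round(np.linalg.norm(w[0]-w[1]),3),np.round(np.linalg.norm(w[1]-w[2]),3))
for l,z in(("jar1",.024),):
  pass
cv2.imwrite("pics/s.png",cv2.resize(manip.read_camera("side")[100:360,220:480,::-1],(600,600)))
E
```

```text
top [ 0.7071 -0.1215] 163 [371.1 135.5]
top [ 0.4767 -0.2274] 175 [414. 221.]
top [ 0.4088 -0.1024] 174 [367.1 248. ]
side [-1.0166  2.6683] 392 [17.4  8.5]
side [-0.5138  0.966 ] 230 [ 25.8 103.9]
side [ 0.7062 -0.1241] 124 [389.3 221.9]
side [ 0.4074 -0.1038] 131 [284.  235.1]
side [ 0.4756 -0.2293] 167 [319.1 263.5]
dark 730 ((258.75738525390625, 196.89715576171875), (69.28630828857422, 51.775875091552734), 85.66769409179688)
0 [[0.639, 0.258], [0.647, 0.119], [0.461, 0.107], [0.453, 0.244]] 0.139 0.186
0.03 [[0.633, 0.251], [0.641, 0.116], [0.461, 0.104], [0.453, 0.237]] 0.135 0.181
pale 2846 ((262.16162109375, 196.4878692626953), (60.13112258911133, 47.81571578979492), 85.71085357666016)
0 [[0.627, 0.242], [0.635, 0.114], [0.474, 0.104], [0.467, 0.23]] 0.128 0.161
0.03 [[0.623, 0.236], [0.63, 0.111], [0.473, 0.101], [0.466, 0.224]] 0.125 0.157
```

View pics/s.png

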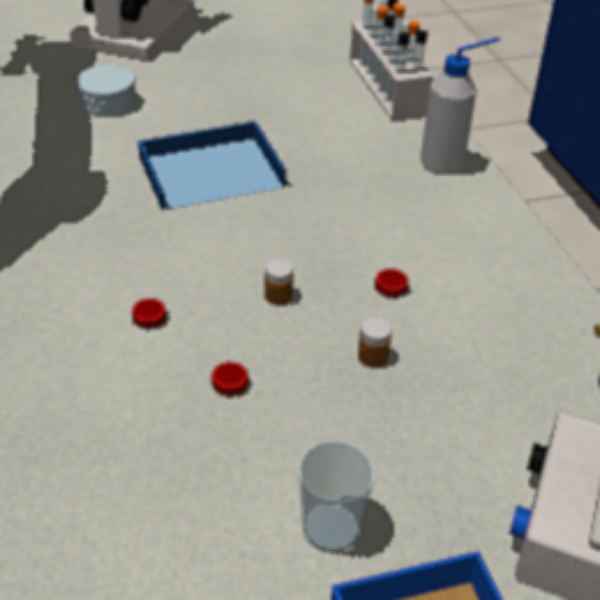

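```bash
cat >> h.py <<'E'
def plan(goal,d=None,step=5.0,turn=.18):
    """rows (cm, rad) to TCP goal xyz, with tool -y turned along push direction d"""
    s=manip.observe();p=np.array(s["position"]);R=np.array(s["orientation"])
    h=np.arctan2(R[1,1],R[0,1]);dh=0 if d is None else (np.arctan2(-d[1],-d[0])-h+np.pi)%(2*np.pi)-np.pi
    v=np.array(goal)-p;n=int(np.ceil(max(np.linalg.norm(v)*100/step,abs(dh)/turn)-.05));rows=[]
    for i in range(n):
        h0=h+dh*i/n;ty=np.array([np.cos(h0),np.sin(h0),0]);tz=np.array([0,0,-1]);tx=np.cross(ty,tz)
        w=v/n*100;rows.append([round(float(w@tx),1),round(float(w@ty),1),round(float(w@tz),1),round(-dh/n,3)])
    print("t",round(s["time_s"],2),"p",np.round(p,4),"F",np.round(s["wrist_force"],1),"w",round(s["width"],2),n,"rows");print(rows)
CT=np.array([.5465,.175]);TX=np.array([.9977,.068]);TY=np.array([-.068,.9977])
def tr(p): return np.round([(np.array(p)-CT)@TX,(np.array(p)-CT)@TY],4)
E
python3 -c "
from h import *
plan([.46,.25,.16],[.264,.964],step=5.5)"
```

```text
t 0.85 p [0.2167 0.6128 0.2313] F [ 0.1 -0.5 -0. ] w 1.0 9 rows
[[-2.9, 3.9, 0.8, np.float64(0.166)], [-2.2, 4.3, 0.8, np.float64(0.166)], [-1.5, 4.6, 0.8, np.float64(0.166)], [-0.7, 4.8, 0.8, np.float64(0.166)], [0.1, 4.9, 0.8, np.float64(0.166)], [0.9, 4.8, 0.8, np.float64(0.166)], [1.7, 4.5, 0.8, np.float64(0.166)], [2.4, 4.2, 0.8, np.float64(0.166)], [3.1, 3.7, 0.8, np.float64(0.166)]]
```

Call:
{"name": "play_rows", "arguments": {"motion": [[-2.9,3.9,0.8,0.166],[-2.2,4.3,0.8,0.166],[-1.5,4.6,0.8,0.166],[-0.7,4.8,0.8,0.166],[0.1,4.9,0.8,0.166],[0.9,4.8,0.8,0.166],[1.7,4.5,0.8,0.166],[2.4,4.2,0.8,0.166]], "fingers": 0, "grip_force": 20}}

```text
time_s: 1.85
position: [0.4332, 0.289, 0.1674]
orientation: [[0.995, -0.102, 0.001], [-0.102, -0.995, 0.001], [0.001, -0.001, -1.0]]
wrist_force: [0.9, 0.2, -0.0]
width: 0.004
```

```bash
python3 -c "
from h import *
plan([.395,-.151,.12],[.264,.964],step=5.5)"
```

```text
t 1.85 p [0.4332 0.289  0.1674] F [ 0.9  0.2 -0. ] w 0.0 9 rows
[[0.1, 4.9, 0.5, np.float64(0.018)], [0.2, 4.9, 0.5, np.float64(0.018)], [0.3, 4.9, 0.5, np.float64(0.018)], [0.3, 4.9, 0.5, np.float64(0.018)], [0.4, 4.9, 0.5, np.float64(0.018)], [0.5, 4.9, 0.5, np.float64(0.018)], [0.6, 4.9, 0.5, np.float64(0.018)], [0.7, 4.9, 0.5, np.float64(0.018)], [0.8, 4.8, 0.5, np.float64(0.018)]]
```

Call:
{"name": "play_rows", "arguments": {"motion": [[0.1,5.5,0.3,0.02],[0.2,5.5,0.3,0.02],[0.3,5.5,0.3,0.02],[0.3,5.5,0.3,0.02],[0.4,5.5,0.5,0.02],[0.6,5.5,0.6,0.02],[0.7,5.5,1.2,0.02],[0.8,5.5,1.2,0.02]]}}

```text
time_s: 2.85
position: [0.3929, -0.1513, 0.1205]
orientation: [[0.967, -0.254, 0.002], [-0.254, -0.967, 0.0], [0.002, -0.001, -1.0]]
wrist_force: [0.8, 0.2, -0.6]
width: 0.0
```

```bash
python3 -c "
from h import *
for k in caps('top','pics/t1.png'):print(*k)
plan([.395,-.151,.008],[.264,.964],step=3)"
```

```text
[ 0.7071 -0.1213] 162 [371.1 135.5]
[ 0.477  -0.2271] 177 [413.9 220.9]
[ 0.4005 -0.1113] 46 [370.6 251.1]
t 2.9 p [ 0.391  -0.1588  0.1199] F [-0.8 -5.4  0.1] w -0.0 4 rows
[[0.0, -0.2, 2.8, np.float64(0.0)], [0.0, -0.2, 2.8, np.float64(0.0)], [0.0, -0.2, 2.8, np.float64(0.0)], [0.0, -0.2, 2.8, np.float64(0.0)]]
```

Call:
{"name": "play_rows", "arguments": {"motion": [[0.2,-0.1,3,0.01],[0.1,0,3,0],[0,0,2.5,0],[0,0,1.8,0],[0,0,0.7,0],[0,0,0,0]]}}

```text
time_s: 3.65
position: [0.3958, -0.1496, 0.0103]
orientation: [[0.965, -0.264, -0.0], [-0.264, -0.965, 0.0], [-0.0, -0.0, -1.0]]
wrist_force: [0.8, 0.5, 0.2]
width: 0.003
```

```bash
python3 -c "
from h import *
for c in('top','side'):
  for k in caps(c,'pics/%s2.png'%c):print(*k)
cv2.imwrite('pics/s2.png',cv2.resize(cv2.imread('pics/side2.png')[180:290,230:400],(800,518)))
s=manip.observe();print(s['position'],s['wrist_force'],s['orientation'])"
```

```text
[ 0.7071 -0.1215] 161 [371.1 135.4]
[ 0.4757 -0.2296] 152 [414.9 221.3]
[ 0.408  -0.1058] 141 [368.4 248.2]
[-1.0058  2.5716] 536 [14.9 12. ]
[-0.5203  0.9896] 463 [ 25.7 101.7]
[ 0.7061 -0.1245] 126 [389.3 222. ]
[ 0.4758 -0.2295] 179 [319.3 263.5]
[ 0.39627715 -0.14965944  0.01087413] [ 0.18506334 -0.37276332 -0.50371745] [[ 9.64554388e-01 -2.63881463e-01  1.18587386e-03]
 [-2.63881427e-01 -9.64555108e-01 -1.89352921e-04]
 [ 1.19380741e-03 -1.30288896e-04 -9.99999279e-01]]
```

View pics/s2.png

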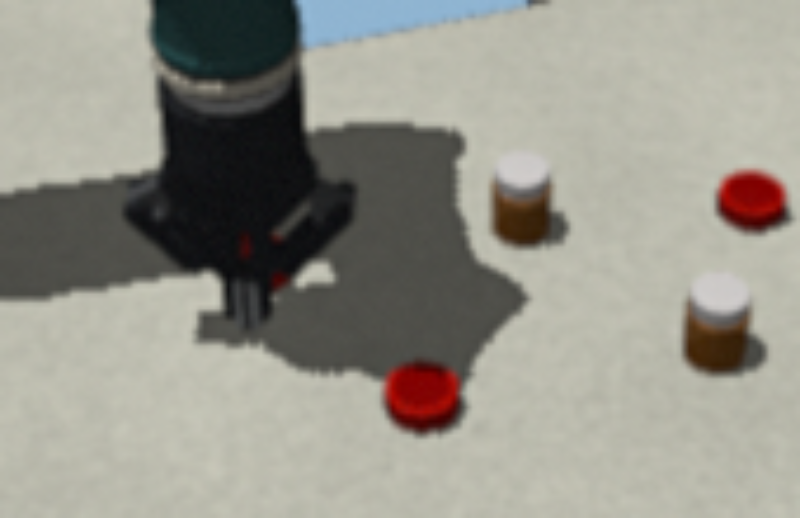

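Call:
{"name": "play_rows", "arguments": {"motion": [[0,-0.8,0.2,0],[0,-1,0,0],[0,-1,0,0],[0,-1,0,0],[0,-1,0,0],[0,-1,0,0],[0,-1,0,0],[0,-1,0,0]]}}

```text
time_s: 4.75
position: [0.4165, -0.0737, 0.0083]
orientation: [[0.965, -0.264, -0.0], [-0.264, -0.965, 0.0], [-0.0, -0.0, -1.0]]
wrist_force: [0.2, 0.1, -0.4]
width: 0.001
```

Call:
{"name": "play_rows", "arguments": {"motion": [[0,-1,0,0],[0,-1,0,0],[0,-1,0,0],[0,-1,0,0],[0,-1,0,0],[0,-1,0,0],[0,-1,0,0],[0,-0.6,0,0]]}}

```text
time_s: 5.75
position: [0.4366, -0.0003, 0.0083]
orientation: [[0.965, -0.263, 0.0], [-0.263, -0.965, 0.0], [0.0, -0.0, -1.0]]
wrist_force: [-0.1, -0.6, 0.0]
width: 0.0
```

```bash
cat >> h.py <<'E'
def look():
    for c in('top','side'):
        for k in caps(c):
            if k[0][0]>0: print(c,*k)
    s=manip.observe();R=s["orientation"];print(round(s["time_s"],2),np.round(s['position'],4),np.round(s['wrist_force'],1),"-y",-np.round(R[:2,1],3))
E
python3 -c "
from h import *
look()"
```

```text
top [ 0.7071 -0.1214] 160 [371.1 135.5]
top [ 0.477  -0.2273] 176 [414.  220.9]
side [ 0.7061 -0.1245] 126 [389.3 222. ]
side [ 0.4758 -0.2298] 171 [319.3 263.6]
5.85 [ 4.366e-01 -3.000e-04  8.300e-03] [ 0.1  0.2 -0.5] -y [0.263 0.965]
```

```bash
cat >> h.py <<'E'
def wcap(save=None):
    s=manip.observe();p=np.array(s["position"]);R=np.array(s["orientation"])
    im=manip.read_camera("wrist").astype(int)
    if save: cv2.imwrite(save,im[:,:,::-1].astype(np.uint8))
    c=manip.calibration("wrist");K=np.array(c["camera_matrix"]);M=np.array(c["mount"])
    m=((im[...,0]>60)&(im[...,0]>2.2*im[...,1])&(im[...,0]>2.2*im[...,2])).astype(np.uint8)
    n,_,st,ce=cv2.connectedComponentsWithStats(m)
    o=p+R@M[:3,3]
    for i in range(1,n):
        if st[i,4]>150:
            d=R@M[:3,:3]@np.linalg.inv(K)@np.array([*ce[i],1.]);w=o+d*(.013-o[2])/d[2]
            print("wrist",np.round(w[:2],4),"tray",tr(w[:2]),"tool xy",np.round((R.T@(w-p))[:2],4),st[i].tolist())
E
python3 -c "
from h import *
wcap('pics/w1.png')"
```

```text
wrist [0.4465 0.0323] tray [-0.1094 -0.1356] tool xy [ 0.001  -0.0341] [281, 156, 91, 92, 6371]
```

View pics/w1.png

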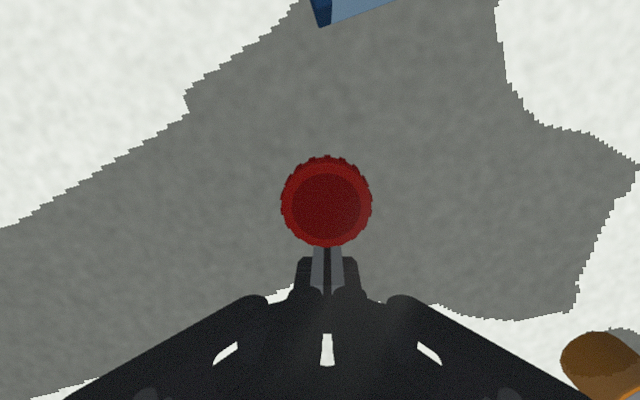

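The wrist picture shows the cap centred ahead of the shut fingertips (326,202). The end of the tray's -x wall (320,20) is straight ahead on this line, so I'll bend the path: first about 45° towards +x, then straight in.

Call:
{"name": "play_rows", "arguments": {"motion": [[0,1,0,0],[0,1.2,0,0],[0,0,0,0]]}}

```text
time_s: 6.28
position: [0.4301, -0.024, 0.0083]
orientation: [[0.964, -0.267, -0.0], [-0.267, -0.964, -0.0], [-0.0, 0.0, -1.0]]
wrist_force: [1.0, 0.0, 0.0]
width: -0.001
```

```bash
python3 -c "
from h import *
wcap()
plan([.4125,-.0017,.008],[.707,.707],step=3)
c=manip.calibration('wrist');im=cv2.imread('pics/w1.png')
s=manip.observe();R=np.array(s['orientation']);p=np.array([.4366,-.0003,.0083]);K=np.array(c['camera_matrix']);M=np.array(c['mount'])
o=p+R@M[:3,3]
for px,z in(((331,24),.03),((332,26),0),((312,0),.03)):
  d=R@M[:3,:3]@np.linalg.inv(K)@np.array([*px,1.]);w=o+d*(z-o[2])/d[2];print(px,w,tr(w[:2]))
"
```

```text
wrist [0.4464 0.0318] tray [-0.1096 -0.1361] tool xy [ 0.0009 -0.0581] [278, 100, 96, 98, 7108]
t 6.33 p [ 0.4303 -0.0232  0.0083] F [ 0.5 -0.4  1.6] w 0.0 3 rows
[[-0.8, -0.5, 0.0, np.float64(0.172)], [-0.8, -0.4, 0.0, np.float64(0.172)], [-0.9, -0.2, 0.0, np.float64(0.172)]]
(331, 24) [0.46676881 0.09811283 0.03      ] [-0.0848 -0.0713]
(332, 26) [0.46890399 0.10285866 0.        ] [-0.0823 -0.0667]
(312, 0) [0.46255335 0.10664786 0.03      ] [-0.0884 -0.0625]
```

Call:
{"name": "play_rows", "arguments": {"motion": [[-0.8,-0.5,0,0.172],[-0.8,-0.4,0,0.172],[-0.9,-0.2,0,0.172],[0,0,0,0]]}}

```text
time_s: 6.82
position: [0.4121, -0.0009, 0.0082]
orientation: [[0.711, -0.703, -0.001], [-0.703, -0.711, -0.0], [-0.0, 0.001, -1.0]]
wrist_force: [0.3, -0.4, -0.2]
width: -0.007
```

```bash
python3 -c "
from h import *
wcap();look()"
```

```text
wrist [0.4469 0.0318] tray [-0.1091 -0.1361] tool xy [ 0.0018 -0.0478] [282, 126, 95, 95, 6748]
top [ 0.707  -0.1216] 160 [371.1 135.5]
top [ 0.4767 -0.2273] 175 [414. 221.]
side [0.4461 0.0164] 48 [289.8 205.9]
side [ 0.7061 -0.1245] 126 [389.3 222. ]
side [ 0.4758 -0.2298] 171 [319.3 263.6]
6.97 [ 0.4129 -0.0016  0.0084] [1.1 0.6 0.7] -y [0.704 0.711]
```

Call:
{"name": "play_rows", "arguments": {"motion": [[0.1,-0.8,0,0],[0,-1,0,0],[0,-1,0,0],[0,-1,0,0],[0,-1,0,0],[0,-1,0,0]]}}

```text
time_s: 7.72
position: [0.4545, 0.0395, 0.0083]
orientation: [[0.709, -0.705, -0.0], [-0.705, -0.709, -0.0], [0.0, 0.0, -1.0]]
wrist_force: [-0.0, 0.5, 0.1]
width: -0.001
```

Call:
{"name": "play_rows", "arguments": {"motion": [[0,-1,0,0],[0,-1,0,0],[0,-1,0,0],[0,-1,0,0],[0,-0.8,0,0],[0,0.8,0,0],[0,1.2,0,0],[0,0,0,0]]}}

```text
time_s: 8.72
position: [0.4723, 0.0573, 0.0083]
orientation: [[0.707, -0.707, -0.001], [-0.707, -0.707, -0.0], [-0.001, 0.001, -1.0]]
wrist_force: [0.6, -1.0, 0.4]
width: -0.003
```

```bash
python3 -c "
from h import *
wcap();look()
plan([.512,.05,.0083],[-.03,1],step=3)"
```

```text
wrist [0.5124 0.0982] tray [-0.0392 -0.0743] tool xy [-0.0006 -0.0572] [276, 104, 96, 97, 7044]
top [ 0.707  -0.1215] 161 [371.1 135.5]
top [ 0.477  -0.2273] 176 [414.  220.9]
side [ 0.706  -0.1245] 125 [389.2 222. ]
side [ 0.4758 -0.2299] 172 [319.3 263.6]
8.88 [0.4739 0.0586 0.0084] [ 0.3 -0.3  0. ] -y [0.706 0.708]
t 8.88 p [0.4739 0.0586 0.0084] F [ 0.3 -0.3  0. ] w 0.0 5 rows
[[0.7, -0.4, 0.0, np.float64(-0.163)], [0.7, -0.3, 0.0, np.float64(-0.163)], [0.8, -0.2, 0.0, np.float64(-0.163)], [0.8, -0.1, 0.0, np.float64(-0.163)], [0.8, 0.1, 0.0, np.float64(-0.163)]]
```

```bash
python3 -c "
from h import *
plan([.523,.043,.0083],[-.197,.98],step=3)"
```

```text
t 8.88 p [0.4739 0.0586 0.0084] F [ 0.3 -0.3  0. ] w 0.0 6 rows
[[0.8, -0.4, 0.0, np.float64(-0.164)], [0.8, -0.3, 0.0, np.float64(-0.164)], [0.8, -0.1, 0.0, np.float64(-0.164)], [0.9, 0.0, 0.0, np.float64(-0.164)], [0.8, 0.2, 0.0, np.float64(-0.164)], [0.8, 0.3, 0.0, np.float64(-0.164)]]
```

Call:
{"name": "play_rows", "arguments": {"motion": [[0,0.6,0,0],[0.8,-0.4,0,-0.164],[0.8,-0.3,0,-0.164],[0.8,-0.3,0,-0.164],[0.9,-0.1,0,-0.164],[0.9,0,0,-0.164],[0.9,0.1,0,-0.164],[0,0,0,0]]}}

```text
time_s: 9.88
position: [0.5221, 0.0448, 0.0084]
orientation: [[0.98, 0.197, 0.001], [0.197, -0.98, 0.0], [0.001, -0.0, -1.0]]
wrist_force: [0.5, -0.3, 0.3]
width: 0.001
```

```bash
python3 -c "
from h import *
wcap();look()"
```

```text
wrist [0.5118 0.0984] tray [-0.0399 -0.0741] tool xy [ 0.0004 -0.0545] [276, 107, 97, 97, 6981]
top [ 0.7071 -0.1213] 162 [371.1 135.5]
top [ 0.477  -0.2274] 175 [414.  220.9]
side [ 0.706  -0.1242] 124 [389.2 222. ]
side [ 0.4758 -0.23  ] 173 [319.3 263.6]
10.03 [0.521  0.0451 0.0081] [ 0.1  0.9 -0.4] -y [-0.197  0.98 ]
```

Call:
{"name": "play_rows", "arguments": {"motion": [[0,-1,0,0],[0,-1,0,0],[0,-1,0,0],[0,-1,0,0],[0,-1,0,0],[0,-1,0,0],[0,-1,0,0],[0,-1,0,0]]}}

```text
time_s: 11.02
position: [0.5056, 0.1243, 0.0083]
orientation: [[0.98, 0.2, 0.0], [0.2, -0.98, 0.0], [0.0, -0.0, -1.0]]
wrist_force: [0.8, -0.5, -0.1]
width: -0.003
```

Call:
{"name": "play_rows", "arguments": {"motion": [[0,-1,0,0],[0,-1,0,0],[0,-1,0,0],[0,-0.8,0,0],[0,1,0,0],[0,2,0,0],[0,1,-2,0],[0,0,0,0]]}}

```text
time_s: 12.02
position: [0.5078, 0.1206, 0.0302]
orientation: [[0.98, 0.197, 0.004], [0.197, -0.98, 0.001], [0.004, -0.0, -1.0]]
wrist_force: [-0.2, -0.2, -0.6]
width: 0.002
```

```bash
python3 -c "
from h import *
wcap();look()
d=np.array([.546-.476,.185+.229]);d=np.array([.535-.476,.197+.229]);d/=np.linalg.norm(d);print(d)
plan([.476-.055*d[0],-.229-.055*d[1],.10],d,step=5.5)"
```

```text
wrist [0.4924 0.1943] tray [-0.0527  0.023 ] tool xy [-0.0007 -0.0753] [279, 60, 87, 90, 5952]
top [ 0.7071 -0.1216] 160 [371.2 135.4]
top [ 0.4768 -0.2273] 174 [414. 221.]
side [0.4866 0.1882] 65 [292.2 172. ]
side [ 0.7058 -0.1246] 126 [389.2 222.1]
side [ 0.4758 -0.2299] 172 [319.3 263.6]
12.18 [0.5061 0.1225 0.0286] [-1.   0.5  1. ] -y [-0.2   0.98]
[0.13718816 0.99054501]
t 12.18 p [0.5061 0.1225 0.0286] F [-1.   0.5  1. ] w -0.0 8 rows
[[-1.5, 4.9, -0.9, np.float64(0.042)], [-1.3, 4.9, -0.9, np.float64(0.042)], [-1.1, 5.0, -0.9, np.float64(0.042)], [-0.8, 5.0, -0.9, np.float64(0.042)], [-0.6, 5.1, -0.9, np.float64(0.042)], [-0.4, 5.1, -0.9, np.float64(0.042)], [-0.2, 5.1, -0.9, np.float64(0.042)], [0.0, 5.1, -0.9, np.float64(0.042)]]
```

Call:
{"name": "play_rows", "arguments": {"motion": [[0,0,-4,0.045],[-1.5,4.9,-2,0.045],[-1.3,4.9,-1,0.045],[-1.1,5,0,0.045],[-0.8,5,0,0.045],[-0.6,5.1,0,0.045],[-0.4,5.1,0,0.045],[-0.2,5.1,0,0.03]]}}

```text
time_s: 13.18
position: [0.4542, -0.2324, 0.0981]
orientation: [[0.99, -0.143, -0.0], [-0.143, -0.99, 0.001], [-0.0, -0.001, -1.0]]
wrist_force: [-0.3, 0.2, 0.9]
width: 0.003
```

```bash
python3 -c "
from h import *
look()
d=np.array([.149,.989])
plan([.4763-.055*d[0],-.2285-.055*d[1],.05],d,step=5.5)"
```

```text
top [ 0.707  -0.1215] 159 [371.1 135.5]
top [0.4904 0.1922] 161 [254.1 218.8]
top [ 0.4755 -0.2171] 68 [410.1 221.5]
side [ 0.7061 -0.1246] 126 [389.3 222.1]
side [ 0.4746 -0.231 ] 150 [318.9 264. ]
13.28 [ 0.4528 -0.2375  0.0986] [-1.  -0.1  0.4] -y [0.152 0.988]
t 13.28 p [ 0.4528 -0.2375  0.0986] F [-1.  -0.1  0.4] w -0.0 2 rows
[[1.1, 2.1, 2.4, np.float64(-0.001)], [1.1, 2.1, 2.4, np.float64(-0.001)]]
```

Call:
{"name": "play_rows", "arguments": {"motion": [[0.8,2.4,0,0],[0.8,2.4,0,0],[0.3,0.2,3,0],[0.3,0,3,0],[0,0,2,0],[0,0,1,0],[0,0,0,0]]}}

```text
time_s: 14.15
position: [0.4687, -0.2842, 0.008]
orientation: [[0.99, -0.143, -0.001], [-0.143, -0.99, 0.0], [-0.001, -0.0, -1.0]]
wrist_force: [-0.6, -0.2, 0.1]
width: 0.002
```

```bash
python3 -c "
from h import *
wcap('pics/w2.png');look()"
```

```text
wrist [ 0.4784 -0.227 ] tray [-0.0953 -0.3965] tool xy [ 0.0015 -0.058 ] [279, 100, 97, 98, 7169]
top [ 0.707  -0.1214] 162 [371.1 135.5]
top [0.4905 0.1924] 163 [254.  218.8]
top [ 0.477  -0.2274] 175 [414.  220.9]
side [ 0.7061 -0.1246] 126 [389.3 222.1]
14.3 [ 0.4694 -0.2848  0.0092] [0.5 0.1 0. ] -y [0.144 0.99 ]
```

Call:
{"name": "play_rows", "arguments": {"motion": [[0.1,-1,0.1,0],[0,-1,0,0],[0,-0.8,0,0],[0,-1,0,0],[0,-1.2,0,0],[0,-1.2,0,0],[0,-1.2,0,0],[0,-1.2,0,0]]}}

```text
time_s: 15.3
position: [0.4823, -0.1986, 0.0073]
orientation: [[0.99, -0.143, -0.0], [-0.143, -0.99, 0.0], [-0.0, -0.0, -1.0]]
wrist_force: [0.2, -0.0, -0.6]
width: -0.002
```

Call:
{"name": "play_rows", "arguments": {"motion": [[0,-1.2,0,0],[0,-1.2,0,0],[0,-1.2,0,0],[0,-1.2,0,0],[0,-1.2,0,0],[0,-1.2,0,0],[0,-1.2,0,0],[0,-1.2,0,0]]}}

```text
time_s: 16.3
position: [0.4961, -0.1037, 0.0073]
orientation: [[0.99, -0.144, 0.0], [-0.144, -0.99, 0.0], [0.0, -0.0, -1.0]]
wrist_force: [0.5, 0.1, -0.6]
width: 0.002
```

```bash
python3 -c "
from h import *
wcap('pics/w3.png');look()"
```

```text
wrist [ 0.5008 -0.0708] tray [-0.0623 -0.2422] tool xy [-0.     -0.0332] [278, 157, 92, 93, 6474]
top [ 0.7071 -0.1215] 163 [371.1 135.5]
top [0.4904 0.1924] 163 [254.  218.8]
side [0.4905 0.1924] 86 [293.1 171.1]
side [ 0.706  -0.1245] 125 [389.2 222. ]
16.45 [ 0.4961 -0.1037  0.0073] [ 0.7  0.1 -0.8] -y [0.142 0.99 ]
```

Call:
{"name": "play_rows", "arguments": {"motion": [[0,-1.2,0,0],[0,-1.2,0,0],[0,-1.2,0,0],[0,-1.2,0,0],[0,-1.2,0,0],[0,-1.2,0,0],[0,-1.2,0,0],[0,-1.2,0,0]]}}

```text
time_s: 17.45
position: [0.5099, -0.0087, 0.0073]
orientation: [[0.99, -0.144, 0.0], [-0.144, -0.99, 0.0], [0.0, -0.0, -1.0]]
wrist_force: [-1.0, 0.4, -0.8]
width: -0.002
```

Call:
{"name": "play_rows", "arguments": {"motion": [[0,-1.2,0,0],[0,-1.2,0,0],[0,-1.2,0,0],[0,-1.2,0,0],[0,-1.2,0,0],[0,-1.2,0,0],[0,-1.2,0,0],[0,-0.8,0,0]]}}

```text
time_s: 18.45
position: [0.5231, 0.0825, 0.0073]
orientation: [[0.99, -0.143, 0.0], [-0.143, -0.99, 0.0], [0.0, -0.0, -1.0]]
wrist_force: [-0.4, -0.4, 0.5]
width: 0.002
```

```bash
python3 -c "
from h import *
wcap('pics/w4.png')"
```

```text
wrist [0.4927 0.1894] tray [-0.0527  0.0181] tool xy [-0.0454 -0.1015] [146, 0, 117, 84, 8028]
wrist [0.5276 0.1154] tray [-0.0229 -0.0582] tool xy [-0.0002 -0.0332] [278, 158, 92, 92, 6438]
```

Call:
{"name": "play_rows", "arguments": {"motion": [[0,-1.2,0,0],[0,-1.2,0,0],[0,-1.2,0,0],[0,-1.2,0,0],[0,-1.2,0,0],[0,-1.2,0,0],[0,-0.6,0,0],[0,0.6,0,0]]}}

```text
time_s: 19.5
position: [0.5332, 0.1536, 0.0072]
orientation: [[0.99, -0.142, 0.0], [-0.142, -0.99, 0.0], [0.0, -0.0, -1.0]]
wrist_force: [-0.3, 0.1, -0.1]
width: -0.0
```

Call:
{"name": "play_rows", "arguments": {"motion": [[0,1.5,0,0],[0,2,-1,0],[0,2,-3,0],[0,0,-4,0],[0,0,0,0]]}}

```text
time_s: 20.12
position: [0.5273, 0.0964, 0.0905]
orientation: [[0.989, -0.147, 0.006], [-0.147, -0.989, 0.002], [0.005, -0.003, -1.0]]
wrist_force: [0.3, 0.0, -0.2]
width: -0.001
```

```bash
python3 -c "
from h import *
wcap('pics/w5.png');look()
A=np.array([.7065,-.1225]);d=np.array([.575,.165])-A;d/=np.linalg.norm(d);print(d)
plan([*(A-.06*d),.11],d,step=5.5)"
```

```text
wrist [0.5389 0.1925] tray [-0.0064  0.018 ] tool xy [-0.0031 -0.0966] [287, 35, 65, 69, 3405]
wrist [0.4929 0.1939] tray [-0.0522  0.0225] tool xy [-0.0488 -0.0912] [216, 44, 67, 68, 3484]
top [ 0.7071 -0.1213] 162 [371.1 135.5]
side [0.5352 0.1874] 72 [306.7 170. ]
side [0.4891 0.1915] 87 [292.8 171.3]
side [ 0.706  -0.1245] 125 [389.2 222. ]
20.27 [0.5248 0.0975 0.0871] [-0.5 -1.  -0.9] -y [0.145 0.989]
[-0.41594663  0.90938903]
t 20.27 p [0.5248 0.0975 0.0871] F [-0.5 -1.  -0.9] w 0.0 7 rows
[[3.5, 3.5, -0.3, np.float64(-0.082)], [3.2, 3.7, -0.3, np.float64(-0.082)], [2.9, 4.0, -0.3, np.float64(-0.082)], [2.5, 4.2, -0.3, np.float64(-0.082)], [2.2, 4.4, -0.3, np.float64(-0.082)], [1.8, 4.6, -0.3, np.float64(-0.082)], [1.4, 4.7, -0.3, np.float64(-0.082)]]
```

View pics/w5.png

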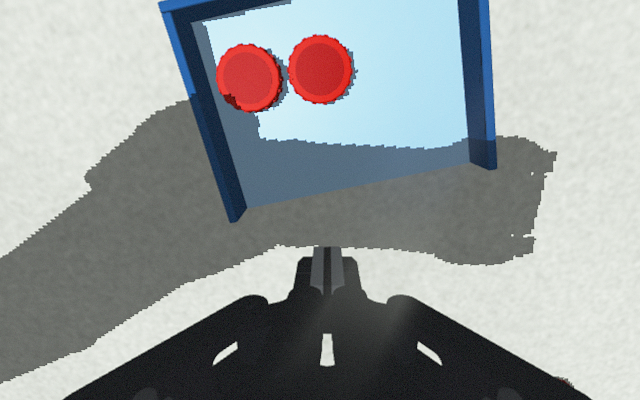

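The picture shows two caps inside the tray at (250,78) and (321,69), with space on the right for the third. Now I'll sweep cap A.

Call:
{"name": "play_rows", "arguments": {"motion": [[3.5,3.5,-0.3,-0.082],[3.2,3.7,-0.3,-0.082],[2.9,4.0,-0.3,-0.082],[2.5,4.2,-0.3,-0.082],[2.2,4.4,-0.3,-0.082],[1.8,4.6,-0.3,-0.082],[1.4,4.7,-0.3,-0.082],[0,0,0,0]]}}

```text
time_s: 21.28
position: [0.7313, -0.1834, 0.1065]
orientation: [[0.911, 0.412, -0.002], [0.412, -0.911, -0.003], [-0.003, 0.002, -1.0]]
wrist_force: [-1.3, 0.4, -0.5]
width: 0.003
```

```bash
python3 -c "
from h import *
d=np.array([-.416,.909]);A=np.array([.7065,-.1225])
plan([*(A-.06*d),.008],d,step=3)"
```

```text
t 21.27 p [ 0.7313 -0.1834  0.1065] F [-1.3  0.4 -0.5] w 0.0 4 rows
[[0.1, -0.1, 2.5, np.float64(-0.001)], [0.1, -0.1, 2.5, np.float64(-0.001)], [0.1, -0.1, 2.5, np.float64(-0.001)], [0.1, -0.1, 2.5, np.float64(-0.001)]]
```

Call:
{"name": "play_rows", "arguments": {"motion": [[0.1,-0.1,3,0],[0.1,0,3,0],[0,0,2.2,0],[0,0,1.5,0],[0,0,0.2,0],[0,0,0,0]]}}

```text
time_s: 22.02
position: [0.7339, -0.1756, 0.0101]
orientation: [[0.909, 0.417, 0.001], [0.417, -0.909, -0.0], [0.001, 0.001, -1.0]]
wrist_force: [0.0, -0.6, 0.4]
width: -0.002
```

```bash
python3 -c "
from h import *
wcap('pics/w6.png');look()"
```

```text
wrist [ 0.7091 -0.1212] tray [ 0.1421 -0.3066] tool xy [ 0.0002 -0.0597] [277, 94, 96, 97, 7050]
top [0.5366 0.1911] 157 [254.5 201.3]
top [0.4905 0.1924] 163 [254.  218.8]
side [0.4899 0.1928] 83 [292.9 171.1]
side [0.5361 0.1887] 76 [306.8 169.8]
side [ 0.7013 -0.1325] 81 [388.7 224.1]
22.18 [ 0.7341 -0.1756  0.0106] [ 0.4  0.6 -0.3] -y [-0.417  0.909]
```

Call:
{"name": "play_rows", "arguments": {"motion": [[0,-1,0.2,0],[0,-1,0,0],[0,-0.8,0,0],[0,-1,0,0],[0,-1.2,0,0],[0,-1.2,0,0],[0,-1.2,0,0],[0,-1.2,0,0]]}}

```text
time_s: 23.18
position: [0.6971, -0.0964, 0.0073]
orientation: [[0.909, 0.417, 0.0], [0.417, -0.909, 0.0], [0.0, 0.0, -1.0]]
wrist_force: [0.8, -0.2, 0.9]
width: -0.002
```

Call:
{"name": "play_rows", "arguments": {"motion": [[0,-1.2,0,0],[0,-1.2,0,0],[0,-1.2,0,0],[0,-1.2,0,0],[0,-1.2,0,0],[0,-1.2,0,0],[0,-1.2,0,0],[0,-1.2,0,0]]}}

```text
time_s: 24.18
position: [0.6571, -0.0093, 0.0073]
orientation: [[0.909, 0.417, 0.0], [0.417, -0.909, 0.0], [0.0, -0.0, -1.0]]
wrist_force: [0.2, -1.5, -0.3]
width: -0.0
```

```bash
python3 -c "
from h import *
wcap('pics/w7.png')"
```

```text
wrist [0.6439 0.0203] tray [ 0.0867 -0.1609] tool xy [ 0.0004 -0.0324] [279, 157, 92, 93, 6452]
```

View pics/w7.png

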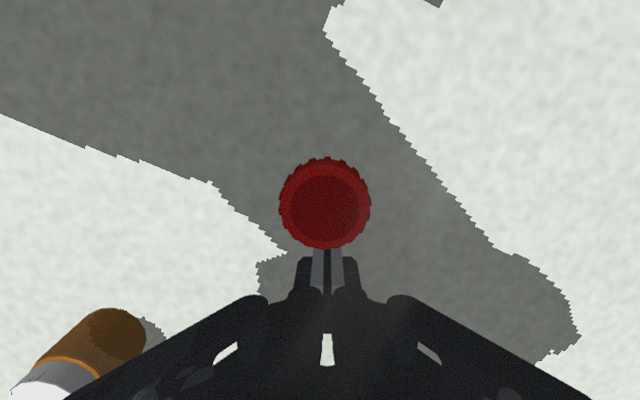

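The cap is centred on the fingers at (325,203), and its path into the mouth is clear.

Call:
{"name": "play_rows", "arguments": {"motion": [[0,-1.2,0,0],[0,-1.2,0,0],[0,-1.2,0,0],[0,-1.2,0,0],[0,-1.2,0,0],[0,-1.2,0,0],[0,-1.2,0,0],[0,-1,0,0]]}}

```text
time_s: 25.22
position: [0.6179, 0.0763, 0.0073]
orientation: [[0.909, 0.417, -0.0], [0.417, -0.909, 0.0], [0.0, -0.0, -1.0]]
wrist_force: [1.5, 0.5, -0.2]
width: -0.001
```

```bash
python3 -c "
from h import *
wcap('pics/w8.png')"
```

```text
wrist [0.6041 0.1056] tray [ 0.0528 -0.0732] tool xy [-0.0003 -0.0323] [279, 157, 89, 92, 6230]
```

Call:
{"name": "play_rows", "arguments": {"motion": [[0,-1.2,0,0],[0,-1.2,0,0],[0,-1.2,0,0],[0,-1.2,0,0],[0,-1,0,0],[0,-0.5,0,0],[0,0.5,0,0],[0,1.5,0,0]]}}

```text
time_s: 26.28
position: [0.6006, 0.1142, 0.0073]
orientation: [[0.909, 0.418, 0.0], [0.418, -0.909, -0.0], [0.0, 0.0, -1.0]]
wrist_force: [0.3, -0.7, 1.0]
width: 0.005
```

Call:
{"name": "play_rows", "arguments": {"motion": [[0,2,0,0],[0,2,-2,0],[0,2,-4,0],[0,2,-5,0],[0,3,-3,0],[0,3,-3,0],[0,0,0,0],[0,0,0,0]]}}

```text
time_s: 27.28
position: [0.658, -0.0132, 0.1763]
orientation: [[0.909, 0.416, -0.002], [0.416, -0.909, 0.001], [-0.001, -0.001, -1.0]]
wrist_force: [-0.1, 0.6, -1.1]
width: -0.0
```

```bash
python3 -c "
from h import *
wcap('pics/w9.png');look()
for l,z in (('jar1',.045),('beaker',.045),('dishes',.03)):
  for c in('top','side'):
    for m in manip.masks_of(c,l):
      if m['confidence']>.45: print(c,l,round(m['confidence'],2),np.round(m['at'],1))
cv2.imwrite('pics/f.png',cv2.resize(manip.read_camera('top')[110:290,130:530,::-1],(800,360),interpolation=cv2.INTER_CUBIC))"
```

```text
top [0.5766 0.1607] 162 [265.9 186. ]
top [0.5366 0.1911] 157 [254.5 201.3]
top [0.4901 0.1916] 169 [254.3 218.9]
side [0.4897 0.1929] 82 [292.9 171. ]
side [0.5361 0.1887] 76 [306.8 169.8]
side [0.5762 0.1594] 77 [320.7 173. ]
27.43 [ 0.6577 -0.0116  0.1758] [ 0.3  0.  -1.1] -y [-0.418  0.908]
top jar1 0.72 [368.8 188.7]
top jar1 0.49 [416.5 160. ]
side jar1 0.71 [340.1 224. ]
side jar1 0.62 [384.6 248.7]
top beaker 0.68 [498.  200.3]
side beaker 0.79 [362.6 314.1]
top dishes 0.8 [174.2 244.3]
side dishes 0.69 [264.4 138. ]
```

View pics/w9.png

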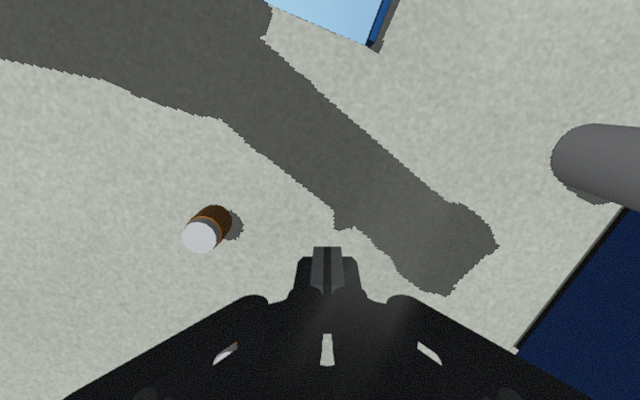

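View pics/f.png

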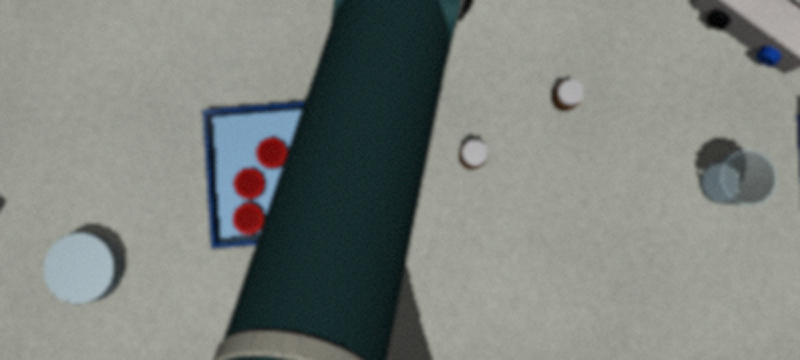

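The top view shows all three caps in the tray at (250,217), (250,183) and (272,152). The jars, beaker and dishes sit at the same pixels as in the first picture. The shallowest cap's rim is about 28 mm inside the mouth line.

```bash
python3 -c "
from h import *
print(tr([.5765,.1605]),tr([.5366,.191]),tr([.4901,.192]));print(manip.hand_in())"
```

```text
[ 0.0289 -0.0165] [-0.0088  0.0166] [-0.0551  0.0208]
the job is handed in; nothing more can be done
None
```

I swept all three caps into the tray with shut fingers and handed the job in at about 28 s. The rig gives no verdict, so what follows is from my own last checks.

- **Caps:** in the tray's frame they lie at about (29, -17), (-9, 17) and (-55, 21) mm. All are fully inside, with the nearest rim about 28 mm past the mouth line and about 9 mm clear of the nearest wall. Top and side views agreed to about 2–3 mm.
- **Jars, beaker and dishes:** in the last top picture they sit where they stood at the start. The networks' centre points for them shifted by up to 5 px between first and last look. I put that down to detection noise, since the pictures show no change.
- **Forces:** the wrist force stayed at a few newtons throughout, and the fingers are clear of everything.
- **Mended on the way:** my first line for the first cap would have hit the end of the tray's -x wall. The wrist camera showed this in time, and I took that cap in along a bent path instead.

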